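Unmould a chocolate block and square it into the portioning board's corner

ROBOT

A 6-joint arm with a two-finger parallel gripper is mounted at the origin on a cart in front of the work surface, level with it; the furniture and walls round the work are solid. World frame = base frame: x ahead of the robot, y to its left, z up, the work surface at z = 0. Lengths are in m, angles in rad, forces in N, time in s.
With the tool pointing down it reaches from about 0.25 to 0.725 m from the base axis. Payload 4 kg.
Tool frame: the origin (TCP) lies between the finger pads; the fingertips stand robot.tcp_to_tips ahead of it and the grasp point (between the pads) lies 5 mm behind it (robot.tcp_to_tips is the distance from the TCP to the fingertips, in m); z points along the fingers, y is the line along which they close (so a half turn about z gives the same grasp; the last joint's range is limited). The gripper opens to 85 mm and grips with 20 to 120 N. Pads are 22 mm wide; open, the fingers measure 114 mm over their backs; the gripper's body (76 mm by 85 mm) begins 54 mm behind the grasp point. The pads swing forward as they close: fully open they stand 13 mm farther back than shut.
Start: joints at [1.317, 0.241, 0.005, 1.335, 0, 1.571], TCP at [0.126, 0.484, 0.245] pointing down, gripper open.
Joint ranges: [-2.72, 2.72], [-1.05, 1.87], [-1.09, 1.28], [-1.99, 2.15], [-1.42, 1.44], [-3.14, 3.14]. Speed limits (rad/s): [2.79, 2.79, 3.14, 3.14, 3.14, 3.14].

INTERFACE

Orientations are given as a unit quaternion [x, y, z, w].
In Python, from workcell import status, imaging, robot, finder gives the robot as it stands. The module is installed in compiled form; this text tells all that it offers.
- The arm moves only by the shell command python3 -m inch 'ROWS' [FORCE]. ROWS is a JSON object of lists of equal length, an entry for each row: "translation": the shift along the world's x, y, z as a fraction of full scale, a list of three; "delta_rot": the turn, a rotation vector about the world's x, y, z as a fraction of full scale, a list of three; "jaw": the opening, from -1 (shut) to 1 (fully open). In form: {"translation": [[x, y, z], ...], "delta_rot": [[wx, wy, wz], ...], "jaw": [jaw, ...]}. A call has 1 to 20 rows; each row shifts and turns the commanded pose from where the row before left it; what a row does not reach is not made up. Full scale, the value 1, is 2.5 cm for a shift and 6 degrees for a turn. A row lasts 1/12 s, in which the tool goes at most 41.7 mm and 7.16 degrees, less where a joint would pass 70% of its speed; a pose out of reach is approached as far as the arm can. A call with a number of a shift or a turn outside -1 to 1 is refused whole. A call with a gripper value outside its range is refused whole. The fingers move at their own pace and stop on an object; FORCE is the grip in N (left out, the last holds). Time passes only in rows, so rows that do not move let the fingers close. It gives the time, the measured TCP pose, the force, the opening and the grip force at its end, in the units of the state.
- status.state(): the state, without advancing time (a new reading comes with each control period).
- imaging.grab_frame(name): name is "scene" or "top"; returns a dict with "frame" (420x560x3 uint8, blue, green, red), "z_map" (420x560 float32, m along the optical axis (not along the pixel's ray), 0 where there is no reading), "mtx" (3x3 intrinsics, pixels), "T" (4x4, takes a point from camera to world coordinates). Camera axes: x right, y down, z forward; pixel columns grow to the right and rows downward; lengths in m; the calibration is good to about 2 mm. A picture is of the moment at which its call begins.
- robot.finish_job(): hands the job in; it is judged then, once.
Trained networks look in a picture, given as the dict that the camera call returned (one of the last four; its "shot" number tells which), for a name from the list of things; names that differ only in an ending like _2 or _b are one class to them, and where a whole thing is asked for, a point or a joint stands for the part that bears it (a point fixed in the world has none). Each returns a list of dicts, best first, with "score" (0 to 1); they miss things now and then, are a little off and sometimes report something else, mostly with a low value. They report only what shows in the picture. A call takes as long as a camera call. They do not tell look-alikes from the thing itself.
- finder.look_for(picture, target): "at" ([column, row] as shares, 0 to 1, of the picture: columns of its width, rows of its height, amid what is visible of it).
- finder.outline_of(picture, target): "pixels" (420x560 bool, what is visible of it) and "at" ([column, row] as shares, 0 to 1, of the picture: columns of its width, rows of its height, amid what is visible of it).
- finder.pinpoint(picture, target): "at" ([column, row] as shares, 0 to 1, of the picture: columns of its width, rows of its height: a listed point, or the origin of a listed thing).
The state is a dict: "clock": time; "joint_positions": joint angles; "joint_vel": joint speeds; "joint_efforts": joint torques, N m; "ee_pos": TCP position; "ee_rot": TCP orientation; "force": force on the tool from outside, world axes, zero at the start; "wrist_torque": the same for the moment, N m; "gripper_width": finger opening in m; "gripper_force": force on a finger pad.
Only numpy, scipy, OpenCV 4.12 (cv2) and the standard library are available. Lean on these libraries where they do the work, as an engineer would, in place of code of your own. Each camera call takes 0.05 s, during which the arm holds its last target. There are 200 camera calls.

TASK

Lift the chocolate block out of its blue mould, set it down gently, right way up, on the wooden portioning board, and push it square into the corner of the fences, ready to be cut: one long side flush against the long fence, one end flush against the end stop. Then let go of it. Leave the lemon, mandarin, tumbler, scrubbing brush and tin where they are.

Things in the scene. Friction and masses are not known exactly. Their poses are not given: they have to be found in the camera images.
- block: dark brown chocolate bar, 120 x 50 x 36 mm (x, y, z), about 0.28 kg, eight raised portions on its top, flat upright sides, the same end for end. Origin: centre of its underside, x along its length, z up. Starts in the mould's cavity, underside 5 mm above the mould's, so its upper 21 mm stand above the mould's rim. Loose; slides on the board under a push of 1 to 5 N.
- mould: blue plastic mould half, 143 x 73 x 20 mm, open at the top, fixed to the worktop. Cavity 123 x 53 mm, 15 mm deep, walls 10 mm thick. Origin: centre of its underside; x along its length, z up.
- board: light wooden portioning board, fixed: plate 150 (x) by 220 mm (y), its top 15 mm above the worktop; two fences 14 mm thick rise 45 mm above that top (9 mm above a block lying on it): the long fence along the whole +x side (away from the robot), the end stop along the -y side (robot's right). Other sides open; dark lines are only marks. Origin: centre of underside; at yaw 0 axes as the world's.
- corner (a point): inner corner of the fences, on the board's top surface; axes as the board's. The long fence's inner face is x = 0 and runs along +y from here; the end stop's is y = 0 and runs along -x. The board's free area is x from -136 to 0, y from 0 to 206 mm. With the block in place its centre is at x = -25, y = +60 mm, its length along y.
- lemon: yellow lemon, 73 x 52 x 52 mm, a loose bystander behind the board; origin on its underside.
- mandarin: orange mandarin, 54 x 54 x 48 mm, a loose bystander to the right; origin on its underside.
- tumbler: clear drinking glass, 81 mm wide, 91 mm high, a loose bystander behind the mould; origin on its underside.
- brush: white scrubbing brush with blue bristles, 30 x 85 x 55 mm, a loose bystander in front of the sink; origin on its underside.
- tin: flat food tin, 86 mm wide, 40 mm high, a loose bystander far to the right; origin on its underside.
Things that resemble listed ones, but are neither listed nor needed, are in the scene too. Of the things that look like the mould, the larger one is meant.

How it is judged:
By the outcome, as a careful person would: the job done as asked, in the order asked, and still so for the second after the job is handed in, with the robot touching nothing.
It also fails if it takes over 72 s, if anything falls off the work surface, if the arm or the gripper's body presses on something with over 40 N, if the wrist force passes 120 N, or if a joint passes its speed limit or range.

## Working session

There is one attempt and no reset: what is moved stays moved. The work goes in short steps, Python scripts to look and compute and a shell command to move; the robot and the scene stay as the last step left them, time stands still between calls to the robot, and variables do not carry over. Pictures are saved under pics/ and viewed, at most 10 in all, crops included, and the job is handed in when it is done.

```bash
mkdir -p pics
cat > h.py <<'E'
import numpy as np, cv2
from workcell import status, imaging, robot, finder
def pts(p):
    z=p["z_map"];v,u=np.mgrid[0:420,0:560];K=p["mtx"]
    c=np.stack([(u-K[0,2])/K[0,0]*z,(v-K[1,2])/K[1,1]*z,z],-1)
    w=c@p["T"][:3,:3].T+p["T"][:3,3]; w[z==0]=np.nan
    return w
def rect(w,m,zlo,zhi):
    s=m&(w[...,2]>zlo)&(w[...,2]<zhi); q=w[s]
    if len(q)<10: return None
    (c,sz,a)=cv2.minAreaRect(q[:,:2].astype(np.float32)*1000)
    return np.round(c,1),np.round(sz,1),round(a,1),len(q),np.round(np.median(q[:,2])*1000,1)
E
python3 - <<'E'
from h import *
ps={n:imaging.grab_frame(n) for n in("top","scene")}
for n,p in ps.items():
    cv2.imwrite(f"pics/{n}0.png",p["frame"]); w=pts(p)
    for t in("block","mould","board","lemon","mandarin","tumbler","brush","tin"):
        for o in finder.outline_of(p,t)[:3]:
            print(n,t,round(o["score"],2),np.round(np.array(o["at"])*[560,420]),rect(w,o["pixels"],-.01,.2))
    for o in finder.pinpoint(p,"corner")[:2]: print("corner",o["score"],np.array(o["at"])*[560,420])
print(robot.tcp_to_tips,status.state())
E
```

```text
top block 0.9 [217. 259.] (array([469.1, -50.2]), array([ 50., 120.]), 13.1, 807, np.float64(39.1))
top mould 0.95 [217. 205.] (array([623.2, -35.8]), array([ 59., 109.]), 16.2, 736, np.float64(4.6))
top mould 0.62 [220. 270.] (array([468.8, -50. ]), array([ 73.7, 143.5]), 13.2, 520, np.float64(18.5))
top mould 0.35 [307. 237.] (array([ 544.5, -290.4]), array([229.5, 149.7]), 82.7, 4421, np.float64(14.3))
top board 0.65 [306. 233.] (array([ 549.3, -291.7]), array([231.3, 159.6]), 82.6, 4493, np.float64(14.3))
top lemon 0.89 [301. 164.] (array([ 739. , -273.3]), array([51.4, 56.5]), 37.4, 320, np.float64(42.9))
top lemon 0.45 [214. 250.] (array([468.9, -47. ]), array([ 76.9, 149.2]), 12.6, 586, np.float64(18.4))
top mandarin 0.83 [373. 277.] (array([ 430.4, -471.9]), array([49.6, 48. ]), 25.5, 290, np.float64(41.2))
top tumbler 0.57 [190. 150.] (array([788.9,  45.7]), array([109.7,  78.5]), 52.0, 819, np.float64(86.9))
top brush 0.7 [110. 274.] (array([434.3, 251.3]), array([37.5, 84. ]), 71.2, 323, np.float64(22.4))
top tin 0.97 [417. 264.] (array([ 461.1, -599.1]), array([85. , 84.1
[... 1270 characters left out ...]
, 'joint_positions': array([ 1.31700640e+00,  2.40580402e-01,  4.97745606e-03,  1.33522469e+00,
       -9.75950500e-06,  1.57080092e+00]), 'joint_vel': array([-0.00210316,  0.00103825,  0.00013536,  0.00219556,  0.00069772,
       -0.00016573]), 'joint_efforts': array([-6.45259533e-04, -3.72217298e+01,  2.52696526e+01,  1.29162618e-03,
       -4.40042522e-04, -1.38636473e-06]), 'ee_pos': array([0.12553462, 0.48396295, 0.24530764]), 'ee_rot': array([ 1.26556961e-01,  9.91959342e-01, -1.61454886e-05,  2.85949256e-06]), 'force': array([-0.01160619, -0.10815274,  0.38229814]), 'wrist_torque': array([0.02120726, 0.01654076, 0.04574121]), 'gripper_force': 0.0, 'gripper_width': 0.08554040781018497}
```

View pics/top0.png

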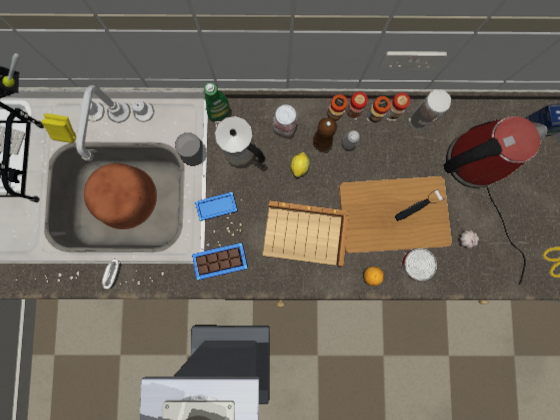

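View pics/scene0.png

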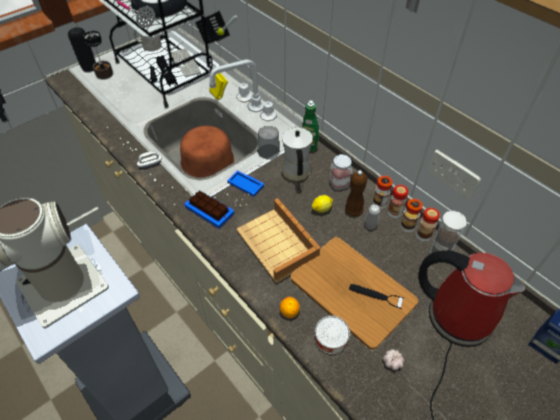

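The pictures match the finds. In the top view the block in its larger mould is at about (219,261), the empty smaller mould at (217,206), and the board at (304,235) with fences on its upper and right sides. The corner is near (341,215). Next I refine the block and fence geometry.

```bash
cat > fence.py <<'E'
from h import *
def fence(n):
    p=imaging.grab_frame(n); w=pts(p); x,y,z=w[...,0]*1e3,w[...,1]*1e3,w[...,2]*1e3
    reg=(x>440)&(x<660)&(y>-430)&(y<-160)
    s=reg&(z>54)&(z<66); q=w[s][:,:2]*1e3
    a=np.radians(-7.3); R=np.array([[np.cos(a),-np.sin(a)],[np.sin(a),np.cos(a)]])
    b=(q-[545,-290])@R   # board-ish frame
    from_x=b[:,0]>50; L=b[from_x&(b[:,1]>-75)]; E=b[(b[:,1]<-85)&(b[:,0]<45)]
    f=np.polyfit(L[:,1],L[:,0],1); g=np.polyfit(E[:,0],E[:,1],1)
    print(n,"long",len(L),f,np.percentile(L[:,0]-f[0]*L[:,1],[2,98]),"end",len(E),g,np.percentile(E[:,1]-g[0]*E[:,0],[2,98]),"z",np.median(z[s]))
    yaw=-7.3-np.degrees(np.arctan(f[0])); yaw2=-7.3+np.degrees(np.arctan(g[0]))
    # intersection of the inner faces (centreline - 7 mm)
    bx,by=np.linalg.solve([[1,-f[0]],[-g[0],1]],[f[1]-7,g[1]+7])
    print("  yaw",yaw,yaw2,"corner",R@[bx,by]+[545,-290])
    for o in finder.outline_of(p,"block")[:1]: print("  block top",rect(w,o["pixels"],.03,.046))
E
python3 -c "
from fence import *
for n in('top','scene'): fence(n)
p=imaging.grab_frame('top')
K=p['mtx'];o=finder.pinpoint(p,'corner')[0]
u,v=np.array(o['at'])*[560,420];d=p['T'][:3,:3]@[(u-K[0,2])/K[0,0],(v-K[1,2])/K[1,1],1];c=p['T'][:3,3];print(c+d*(.015-c[2])/d[2])
"
```

```text
top long 350 [-2.48505515e-03  6.74531490e+01] [60.77390702 74.47679139] end 232 [ 8.11708043e-04 -9.91141185e+01] [-106.01088204  -92.45703212] z 58.22918571096547
  yaw -7.157617121168738 -7.253492565135334 corner [ 593.49188861 -389.02915179]
  block top (array([469.2, -50.5]), array([ 49.6, 119.1]), 12.7, 772, np.float64(39.0))
scene long 266 [9.89681260e-04 6.44842216e+01] [57.69911552 72.09978022] end 211 [-2.55149304e-04 -1.00743509e+02] [-107.60864557  -92.81688095] z 59.20821265625453
  yaw -7.356704540751825 -7.314618977974582 corner [ 590.0128984  -390.29061029]
  block top (array([466.2, -51.6]), array([ 54.1, 121.3]), 12.5, 526, np.float64(39.3))
[ 0.58550987 -0.39723623  0.015     ]
```

```bash
python3 -m inch '{"translation":[[0.62,-0.97,-0.1],[0.62,-0.97,-0.1],[0.62,-0.97,-0.1],[0.62,-0.97,-0.1],[0.62,-0.97,-0.1],[0.62,-0.97,-0.1],[0.62,-0.97,-0.1],[0.62,-0.97,-0.1],[0.62,-0.97,-0.1],[0.62,-0.97,-0.1],[0.62,-0.97,-0.1],[0.62,-0.97,-0.1],[0.62,-0.97,-0.1],[0.62,-0.97,-0.1],[0.62,-0.97,-0.1],[0.62,-0.97,-0.1],[0.62,-0.97,-0.1],[0.62,-0.97,-0.1],[0.62,-0.97,-0.1],[0.62,-0.97,-0.1]],"delta_rot":[[0,0,-0.5],[0,0,-0.5],[0,0,-0.5],[0,0,-0.5],[0,0,-0.5],[0,0,-0.5],[0,0,-0.5],[0,0,-0.5],[0,0,-0.5],[0,0,-0.5],[0,0,-0.5],[0,0,-0.5],[0,0,-0.5],[0,0,-0.5],[0,0,-0.5],[0,0,-0.5],[0,0,-0.5],[0,0,-0.5],[0,0,-0.5],[0,0,-0.5]],"jaw":[1,1,1,1,1,1,1,1,1,1,1,1,1,1,1,1,1,1,1,1]}' 40
python3 -m inch '{"translation":[[0,0,0],[0,0,0],[0,0,0]],"delta_rot":[[0,0,0],[0,0,0],[0,0,0]],"jaw":[0.5,0.4,0.4]}'
cat > st.py <<'E'
from workcell import status,robot
import numpy as np
s=status.state();q=s["ee_rot"]
print("t",round(s["clock"],2),"p",np.round(s["ee_pos"]*1e3,1),"yawY",round((np.degrees(2*np.arctan2(q[1],q[0]))-90),2),"tilt",np.round(q[2:],4),"F",np.round(s["force"],1),"w",round(s["gripper_width"]*1e3,1),"gf",round(s["gripper_force"],1),"tips",robot.tcp_to_tips,"j",np.round(s["joint_positions"],2))
E
python3 st.py
```

```text
clock: 2.97
ee_pos: [0.4362, -0.0024, 0.1954]
ee_rot: [0.607, 0.795, 0.0, 0.0]
force: [-0.2, 0.1, -0.2]
gripper_width: 0.0851
gripper_force: 0.0
clock: 3.22
ee_pos: [0.4351, -0.0009, 0.1952]
ee_rot: [0.606, 0.796, -0.0, -0.0]
force: [0.0, -0.2, -0.1]
gripper_width: 0.0602
gripper_force: 0.0
t 3.22 p [435.1  -0.9 195.2] yawY 15.46 tilt [-0.0001 -0.0005] F [ 0.  -0.2 -0.1] w 60.2 gf 0.0 tips 0.014 j [-0.    0.14 -0.25  1.18  0.    1.3 ]
```

```bash
python3 -m inch '{"translation":[[0.44,-0.67,0],[0.44,-0.67,0],[0.44,-0.66,0],[0,0,-0.8],[0,0,-0.8],[0,0,-0.8],[0,0,-0.8],[0,0,-0.8],[0,0,-0.8],[0,0,0],[0,0,0]],"delta_rot":[[0,0,-0.15],[0,0,-0.15],[0,0,-0.14],[0,0,0],[0,0,0],[0,0,0],[0,0,0],[0,0,0],[0,0,0],[0,0,0],[0,0,0]],"jaw":[0.6,0.6,0.6,0.6,0.6,0.6,0.6,0.6,0.6,0.6,0.6]}'
python3 st.py
python3 - <<'E'
from h import *
p=imaging.grab_frame("scene");cv2.imwrite("pics/s1.png",cv2.resize(p["frame"][130:280,120:320],(800,600),interpolation=cv2.INTER_CUBIC))
E
```

```text
clock: 4.13
ee_pos: [0.4673, -0.0499, 0.0749]
ee_rot: [0.623, 0.782, -0.001, -0.001]
force: [-0.0, -0.6, 0.2]
gripper_width: 0.0685
gripper_force: 0.0
t 4.13 p [467.3 -49.9  74.9] yawY 12.94 tilt [-0.0007 -0.0012] F [-0.  -0.6  0.2] w 68.5 gf 0.0 tips 0.014 j [-0.11  0.34 -0.35  0.89  0.    1.24]
```

View pics/s1.png

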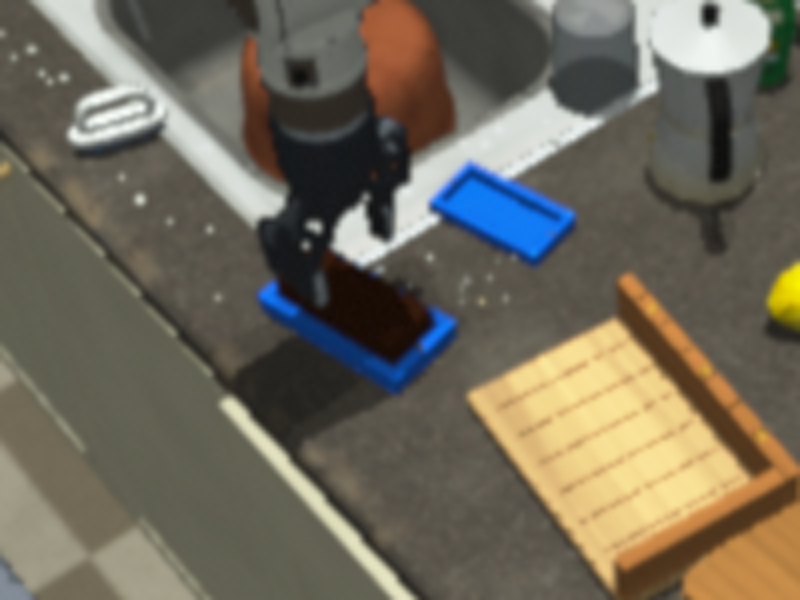

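The view shows the fingers straddling the block (fingertips at crop pixels (320,300) and (380,235)), one on each long side. I descend and close.

```bash
python3 -m inch '{"translation":[[0,0,-0.5],[0,0,-0.5],[0,0,-0.4],[0,0,-0.2],[0,0,0],[0,0,0],[0,0,0],[0,0,0],[0,0,0],[0,0,0],[0,0,0],[0,0,0],[0,0,0]],"delta_rot":[[0,0,0],[0,0,0],[0,0,0],[0,0,0],[0,0,0],[0,0,0],[0,0,0],[0,0,0],[0,0,0],[0,0,0],[0,0,0],[0,0,0],[0,0,0]],"jaw":[0.6,0.6,0.6,0.6,0.6,0,0,-0.2,-0.2,-0.2,-0.2,-0.2,-0.2]}' 30; python3 st.py
```

```text
clock: 5.27
ee_pos: [0.4691, -0.0511, 0.0366]
ee_rot: [0.624, 0.782, 0.0, 0.001]
force: [-1.5, -0.5, 5.0]
gripper_width: 0.0491
gripper_force: 31.9
t 5.27 p [469.1 -51.1  36.6] yawY 12.82 tilt [0.0004 0.0007] F [-1.5 -0.5  5. ] w 49.1 gf 31.9 tips 0.014 j [-0.11  0.39 -0.39  0.79 -0.    1.24]
```

```bash
python3 -m inch '{"translation":[[0,0,0.1],[0,0,0.2],[0,0,0.3],[0,0,0.4],[0,0,0.5],[0,0,0.6],[0,0,0.8],[0,0,0.8],[0,0,0],[0,0,0]],"delta_rot":[[0,0,0],[0,0,0],[0,0,0],[0,0,0],[0,0,0],[0,0,0],[0,0,0],[0,0,0],[0,0,0],[0,0,0]],"jaw":[-0.2,-0.2,-0.2,-0.2,-0.2,-0.2,-0.2,-0.2,-0.2,-0.2]}' 50; python3 st.py
python3 - <<'E'
from h import *
p=imaging.grab_frame("scene");cv2.imwrite("pics/s2.png",cv2.resize(p["frame"][130:280,120:320],(800,600),interpolation=cv2.INTER_CUBIC))
E
```

```text
clock: 6.1
ee_pos: [0.4696, -0.0511, 0.1288]
ee_rot: [0.624, 0.782, 0.001, 0.001]
force: [-0.8, -0.4, -4.7]
gripper_width: 0.0486
gripper_force: 52.7
t 6.1 p [469.6 -51.1 128.8] yawY 12.82 tilt [0.0009 0.0014] F [-0.8 -0.4 -4.7] w 48.6 gf 52.7 tips 0.014 j [-0.11  0.27 -0.27  1.02  0.    1.24]
```

View pics/s2.png

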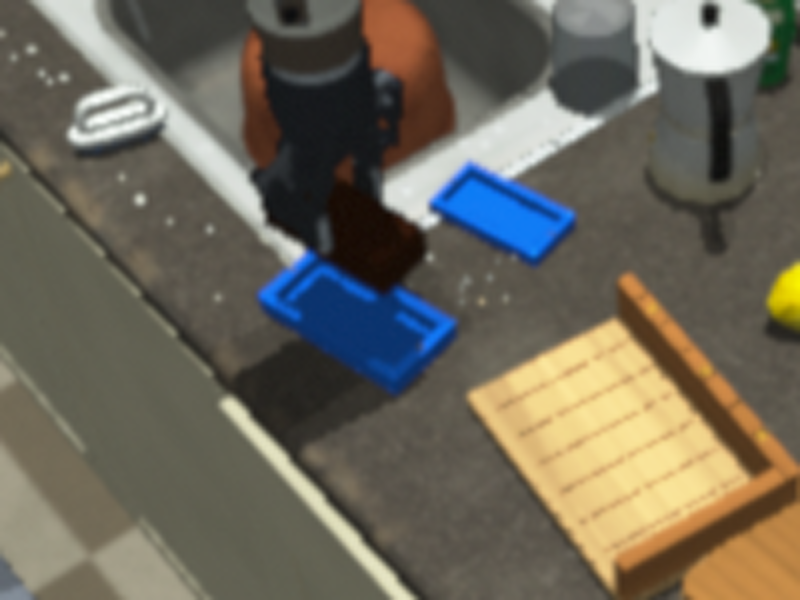

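The crop shows the block held level at (370,235) above the empty mould. Next I carry it over the board.

```bash
python3 -m inch '{"translation":[[0.2,-0.4,0],[0.2,-0.8,0],[0.2,-0.9,0],[0.2,-0.9,0],[0.2,-0.9,0],[0.2,-0.9,0],[0.2,-0.9,0],[0.2,-0.9,0],[0.2,-0.9,0],[0.2,-0.9,0],[0.2,-0.8,0],[0.2,-0.4,0],[0.1,-0.2,0],[0,0,0],[0,0,0]],"delta_rot":[[0,0,-0.28],[0,0,-0.28],[0,0,-0.28],[0,0,-0.28],[0,0,-0.28],[0,0,-0.28],[0,0,-0.28],[0,0,-0.28],[0,0,-0.28],[0,0,-0.28],[0,0,-0.28],[0,0,-0.26],[0,0,0],[0,0,0],[0,0,0]],"jaw":[-0.2,-0.2,-0.2,-0.2,-0.2,-0.2,-0.2,-0.2,-0.2,-0.2,-0.2,-0.2,-0.2,-0.2,-0.2]}'
python3 -m inch '{"translation":[[0,0,-0.5],[0,0,-0.6],[0,0,-0.6],[0,0,-0.6],[0,0,-0.4],[0,0,-0.2],[0,0,0],[0,0,0]],"delta_rot":[[0,0,0],[0,0,0],[0,0,0],[0,0,0],[0,0,0],[0,0,0],[0,0,0],[0,0,0]],"jaw":[-0.2,-0.2,-0.2,-0.2,-0.2,-0.2,-0.2,-0.2]}'; python3 st.py
python3 - <<'E'
from h import *
p=imaging.grab_frame("scene");cv2.imwrite("pics/s3.png",cv2.resize(p["frame"][150:300,200:400],(800,600),interpolation=cv2.INTER_CUBIC))
E
```

```text
clock: 7.4
ee_pos: [0.5302, -0.2956, 0.1263]
ee_rot: [0.75, 0.661, -0.0, -0.001]
force: [-0.5, 0.6, -4.6]
gripper_width: 0.0482
gripper_force: 52.6
clock: 8.07
ee_pos: [0.5311, -0.2957, 0.0555]
ee_rot: [0.75, 0.661, 0.0, -0.0]
force: [0.2, 0.5, -3.9]
gripper_width: 0.0484
gripper_force: 52.6
t 8.07 p [ 531.1 -295.7   55.5] yawY -7.19 tilt [ 0.     -0.0001] F [ 0.2  0.5 -3.9] w 48.4 gf 52.6 tips 0.014 j [-0.51  0.59  0.02  1.    0.    1.19]
```

View pics/s3.png

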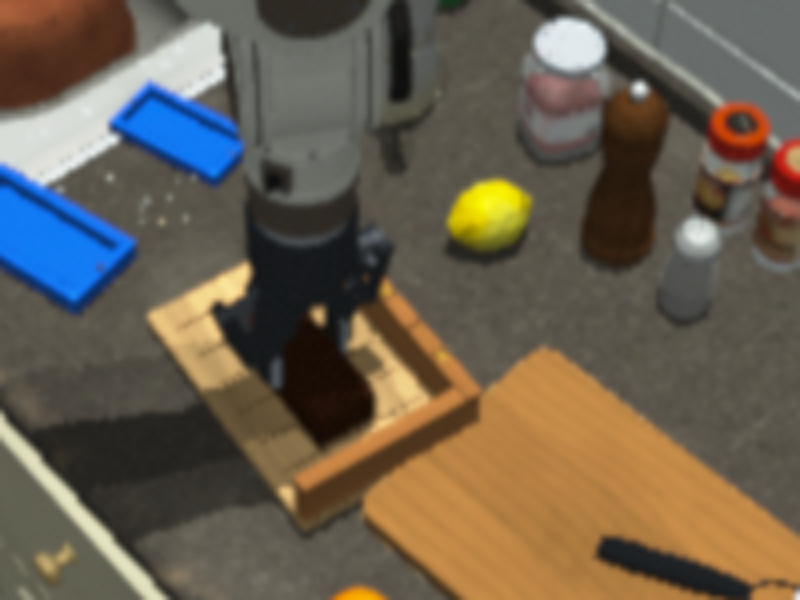

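The block hangs over the board at crop pixel (330,390), parallel to the fence and clear of both. I lower it slowly.

```bash
python3 -m inch '{"translation":[[0,0,-0.1],[0,0,-0.1],[0,0,-0.04],[0,0,0],[0,0,0]],"delta_rot":[[0,0,0],[0,0,0],[0,0,0],[0,0,0],[0,0,0]],"jaw":[-0.2,-0.2,-0.2,-0.2,-0.2]}'
python3 -m inch '{"translation":[[0,0,-0.04],[0,0,0],[0,0,0]],"delta_rot":[[0,0,0],[0,0,0],[0,0,0]],"jaw":[-0.2,-0.2,-0.2]}'
python3 -m inch '{"translation":[[0,0,-0.04],[0,0,0],[0,0,0]],"delta_rot":[[0,0,0],[0,0,0],[0,0,0]],"jaw":[-0.2,-0.2,-0.2]}'
```

```text
clock: 8.53
ee_pos: [0.531, -0.296, 0.0493]
ee_rot: [0.75, 0.661, -0.0, -0.0]
force: [0.5, -0.8, -3.8]
gripper_width: 0.0484
gripper_force: 52.7
clock: 8.78
ee_pos: [0.531, -0.296, 0.0483]
ee_rot: [0.75, 0.661, -0.0, -0.0]
force: [0.1, 0.3, -3.5]
gripper_width: 0.0485
gripper_force: 52.7
clock: 9.03
ee_pos: [0.531, -0.296, 0.0472]
ee_rot: [0.75, 0.661, -0.0, -0.0]
force: [0.0, 0.2, -3.9]
gripper_width: 0.0486
gripper_force: 52.7
```

```bash
for i in 1; do python3 -m inch '{"translation":[[0,0,-0.04],[0,0,0],[0,0,0]],"delta_rot":[[0,0,0],[0,0,0],[0,0,0]],"jaw":[-0.2,-0.2,-0.2]}'; done
python3 -m inch '{"translation":[[0,0,-0.03],[0,0,0],[0,0,0]],"delta_rot":[[0,0,0],[0,0,0],[0,0,0]],"jaw":[-0.2,-0.2,-0.2]}'
```

```text
clock: 9.28
ee_pos: [0.5311, -0.2961, 0.0468]
ee_rot: [0.75, 0.661, 0.0, 0.0]
force: [-2.9, 0.6, 1.3]
gripper_width: 0.0487
gripper_force: 53.1
clock: 9.53
ee_pos: [0.5311, -0.2961, 0.0468]
ee_rot: [0.75, 0.661, 0.0, 0.0]
force: [-2.7, 1.8, 5.7]
gripper_width: 0.0481
gripper_force: 53.6
```

```bash
python3 -m inch '{"translation":[[0,0,0],[0,0,0],[0,0,0],[0,0,0],[0,0,0],[0,0,0],[0,0,0.2],[0,0,0.3],[0,0,0.4],[0,0,0.5],[0,0,0.6],[0,0,0.6],[0,0,0.6],[0,0,0]],"delta_rot":[[0,0,0],[0,0,0],[0,0,0],[0,0,0],[0,0,0],[0,0,0],[0,0,0],[0,0,0],[0,0,0],[0,0,0],[0,0,0],[0,0,0],[0,0,0],[0,0,0]],"jaw":[0,0.3,0.6,0.6,0.6,0.6,0.6,0.6,0.6,0.6,0.6,0.6,0.6,0.6]}'
python3 -m inch '{"translation":[[-0.2,0,0],[-0.2,0,0],[-0.2,0,0],[-0.2,0,0],[-0.2,0,0],[-0.2,0,0],[-0.2,0,0],[-0.2,0,0],[-0.2,0,0],[-0.2,0.1,0],[0,0.1,0],[0,0,0],[0,0,0],[0,0,0],[0,0,0],[0,0,0],[0,0,0]],"delta_rot":[[0,0,1],[0,0,1],[0,0,1],[0,0,1],[0,0,1],[0,0,1],[0,0,1],[0,0,1],[0,0,1],[0,0,1],[0,0,1],[0,0,1],[0,0,1],[0,0,1],[0,0,1],[0,0,0],[0,0,0]],"jaw":[0.4,0.4,0.4,0.4,0.4,0.4,0.4,0.4,0.4,0.4,0.4,0.4,0.4,0.4,0.4,0.4,0.4]}'
python3 st.py; python3 -c "
from fence import *
fence('top');fence('scene')"
```

```text
clock: 10.7
ee_pos: [0.5334, -0.2973, 0.1305]
ee_rot: [0.75, 0.661, 0.001, 0.004]
force: [1.1, -0.0, 1.1]
gripper_width: 0.0686
gripper_force: 0.0
clock: 12.12
ee_pos: [0.481, -0.291, 0.1255]
ee_rot: [0.064, 0.998, 0.0, -0.0]
force: [-0.2, 0.2, -0.8]
gripper_width: 0.0596
gripper_force: 0.0
t 12.12 p [ 481.  -291.   125.5] yawY 82.63 tilt [ 0. -0.] F [-0.2  0.2 -0.8] w 59.6 gf 0.0 tips 0.014 j [-0.54  0.44 -0.03  1.1   0.   -0.42]
top long 360 [7.60216681e-04 6.73133345e+01] [60.61638862 74.11536142] end 54 [ 4.70154360e-02 -1.00598104e+02] [-106.64004044  -93.7960094 ] z 58.582239488624396
  yaw -7.343557198942791 -4.608196142220802 corner [ 593.22291212 -387.68490642]
  block top (array([ 536.7, -264.5]), array([59.5, 49.7]), 82.8, 73, np.float64(44.3))
scene long 263 [1.22990411e-03 6.46661283e+01] [57.72946356 72.94169096] end 217 [ 4.45502044e-03 -1.00778580e+02] [-107.96540219  -92.9332597 ] z 59.13178776051397
  yaw -7.3704682792271745 -7.044747819545077 corner [ 590.20126092 -390.07684776]
  block top (array([ 528.4, -294.9]), array([122.4,  48.8]), 83.6, 133, np.float64(40.9))
```

```bash
python3 -m inch '{"translation":[[0,0,-0.7],[0,0,-0.8],[0,0,-0.8],[0,0,-0.6],[0,0,-0.4],[0,0,-0.2],[0,0,0],[0,0,0]],"delta_rot":[[0,0,0],[0,0,0],[0,0,0],[0,0,0],[0,0,0],[0,0,0],[0,0,0],[0,0,0]],"jaw":[0.4,0.4,0.4,0.4,0.4,0.4,0.4,0.4]}'
python3 -m inch '{"translation":[[0.16,-0.02,0],[0.16,-0.02,0],[0.16,-0.02,0],[0.08,-0.01,0],[0.08,-0.01,0],[0.08,-0.01,0],[0.08,-0.01,0],[0.08,-0.01,0],[0,0,0]],"delta_rot":[[0,0,0],[0,0,0],[0,0,0],[0,0,0],[0,0,0],[0,0,0],[0,0,0],[0,0,0],[0,0,0]],"jaw":[0.4,0.4,0.4,0.4,0.4,0.4,0.4,0.4,0.4]}'
python3 st.py
```

```text
clock: 12.98
ee_pos: [0.4814, -0.2912, 0.0385]
ee_rot: [0.063, 0.998, -0.0, 0.0]
force: [1.2, -0.7, 1.0]
gripper_width: 0.0598
gripper_force: 0.0
clock: 13.73
ee_pos: [0.5034, -0.2938, 0.038]
ee_rot: [0.063, 0.998, 0.0, 0.0]
force: [-2.4, 0.7, 2.7]
gripper_width: 0.0597
gripper_force: 1.4
t 13.73 p [ 503.4 -293.8   38. ] yawY 82.78 tilt [0.0001 0.0002] F [-2.4  0.7  2.7] w 59.7 gf 1.4 tips 0.014 j [-0.53  0.57 -0.08  0.93  0.   -0.4 ]
```

```bash
python3 -m inch '{"translation":[[0.08,-0.01,0],[0.08,-0.01,0],[0.08,-0.01,0],[0.08,-0.01,0],[0.08,-0.01,0],[0.08,-0.01,0],[0.08,-0.01,0],[0.08,-0.01,0],[0.08,-0.01,0],[0.08,-0.01,0],[0.08,-0.01,0],[0.08,-0.01,0],[0.08,-0.01,0],[0.08,-0.01,0],[0.08,-0.01,0],[0,0,0]],"delta_rot":[[0,0,0],[0,0,0],[0,0,0],[0,0,0],[0,0,0],[0,0,0],[0,0,0],[0,0,0],[0,0,0],[0,0,0],[0,0,0],[0,0,0],[0,0,0],[0,0,0],[0,0,0],[0,0,0]],"jaw":[0.4,0.4,0.4,0.4,0.4,0.4,0.4,0.4,0.4,0.4,0.4,0.4,0.4,0.4,0.4,0.4]}'
python3 st.py
python3 - <<'E'
from h import *
p=imaging.grab_frame("scene");cv2.imwrite("pics/s4.png",cv2.resize(p["frame"][180:285,220:360],(800,600),interpolation=cv2.INTER_CUBIC))
E
```

```text
clock: 15.07
ee_pos: [0.5338, -0.2976, 0.038]
ee_rot: [0.063, 0.998, -0.0, 0.0]
force: [-0.2, 0.4, -1.6]
gripper_width: 0.0603
gripper_force: 0.4
t 15.07 p [ 533.8 -297.6   38. ] yawY 82.79 tilt [-0.0001  0.0005] F [-0.2  0.4 -1.6] w 60.3 gf 0.4 tips 0.014 j [-0.51  0.61  0.01  0.97  0.   -0.38]
```

View pics/s4.png

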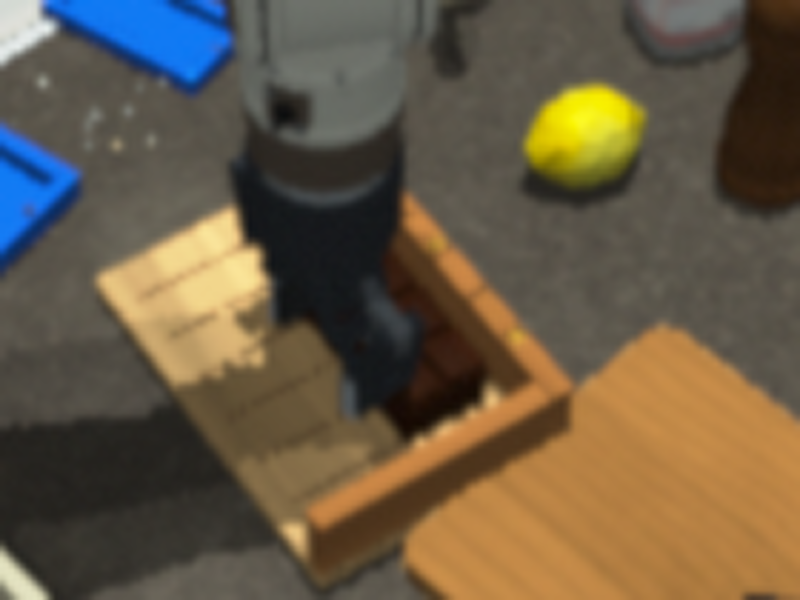

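The block slides nicely: its near end is at crop (440,400), parallel to the long fence, with a gap to each fence. I carry on in small steps until the force rises.

```bash
python3 -m inch '{"translation":[[0.08,-0.01,0],[0.08,-0.01,0],[0.04,0,0],[0,0,0]],"delta_rot":[[0,0,0],[0,0,0],[0,0,0],[0,0,0]],"jaw":[0.4,0.4,0.4,0.4]}'
python3 -m inch '{"translation":[[0.04,0,0],[0,0,0]],"delta_rot":[[0,0,0],[0,0,0]],"jaw":[0.4,0.4]}'
python3 -m inch '{"translation":[[0.04,0,0],[0,0,0]],"delta_rot":[[0,0,0],[0,0,0]],"jaw":[0.4,0.4]}'
```

```text
clock: 15.45
ee_pos: [0.5384, -0.2982, 0.0381]
ee_rot: [0.063, 0.998, -0.0, 0.0]
force: [-1.7, -0.1, 0.2]
gripper_width: 0.0598
gripper_force: 0.8
clock: 15.62
ee_pos: [0.5391, -0.2981, 0.0381]
ee_rot: [0.063, 0.998, -0.0, 0.0]
force: [-2.1, 0.5, 0.5]
gripper_width: 0.0598
gripper_force: 1.2
clock: 15.78
ee_pos: [0.5401, -0.2981, 0.0381]
ee_rot: [0.063, 0.998, -0.0, 0.0]
force: [-3.2, 0.4, 0.9]
gripper_width: 0.0595
gripper_force: 1.3
```

```bash
python3 -m inch '{"translation":[[0.04,0,0],[0,0,0]],"delta_rot":[[0,0,0],[0,0,0]],"jaw":[0.4,0.4]}'
python3 -m inch '{"translation":[[0.04,0,0],[0,0,0]],"delta_rot":[[0,0,0],[0,0,0]],"jaw":[0.4,0.4]}' | grep -E 'pos|force:'
```

```text
clock: 15.95
ee_pos: [0.5412, -0.2981, 0.0381]
ee_rot: [0.063, 0.998, -0.0, 0.0]
force: [-2.4, 1.0, -0.0]
gripper_width: 0.06
gripper_force: 1.3
ee_pos: [0.542, -0.298, 0.0381]
force: [-3.8, 0.6, 1.1]
gripper_force: 1.7
```

```bash
python3 -m inch '{"translation":[[0.04,0,0],[0,0,0]],"delta_rot":[[0,0,0],[0,0,0]],"jaw":[0.4,0.4]}'| grep -E 'pos|force:'
python3 -m inch '{"translation":[[0.04,0,0],[0,0,0]],"delta_rot":[[0,0,0],[0,0,0]],"jaw":[0.4,0.4]}' | grep -E 'pos|force:'
```

```text
ee_pos: [0.5421, -0.298, 0.0381]
force: [-6.5, -0.6, 3.3]
gripper_force: 3.0
ee_pos: [0.5421, -0.298, 0.0381]
force: [-8.7, -0.4, 6.1]
gripper_force: 4.2
```

Flush against the long fence: travel stopped at x = 542 with the force rising. I back off, lift, close the fingers, and go round to the free end.

```bash
python3 -m inch '{"translation":[[-0.2,0,0],[-0.2,0,0],[0,0,0.4],[0,0,0.8],[0,0,0.8],[0,0,0.8],[0,0,0.8],[0,0,0.1],[0.4,0.6,0],[0.4,0.7,0],[0.5,0.7,0],[0.4,0.7,0],[0.4,0.6,0],[0,0,0],[0,0,0]],"delta_rot":[[0,0,0],[0,0,0],[0,0,0],[0,0,0],[0,0,0],[0,0,0],[0,0,0],[0,0,0],[0,0,0],[0,0,0],[0,0,0],[0,0,0],[0,0,0],[0,0,0],[0,0,0]],"jaw":[0.4,0.4,0.4,0.4,0.4,0.4,0.4,0.4,-0.5,-1,-1,-1,-1,-1,-1]}'
python3 st.py
python3 - <<'E'
from fence import *
for n in("top","scene"):
    fence(n)
p=imaging.grab_frame("scene");cv2.imwrite("pics/s5.png",cv2.resize(p["frame"][180:285,220:360],(800,600),interpolation=cv2.INTER_CUBIC))
E
```

```text
clock: 17.7
ee_pos: [0.5871, -0.2145, 0.1303]
ee_rot: [0.062, 0.998, -0.0, 0.0]
force: [0.4, 0.9, 0.2]
gripper_width: 0.0
gripper_force: 0.0
t 17.7 p [ 587.1 -214.5  130.3] yawY 82.91 tilt [-0.      0.0001] F [0.4 0.9 0.2] w 0.0 gf 0.0 tips 0.014 j [-0.35  0.55  0.17  1.19 -0.   -0.23]
top long 155 [2.57035127e-03 6.76320680e+01] [61.01761476 74.44810559] end 230 [-1.81147016e-03 -9.92588696e+01] [-105.93300277  -92.44909235] z 58.175475901444564
  yaw -7.447269955399718 -7.40378948160724 corner [ 593.16837834 -389.29359881]
  block top (array([ 576.2, -313.5]), array([81. , 51.2]), 79.2, 88, np.float64(43.4))
scene long 265 [-1.42358445e-03  6.47506273e+01] [57.85703159 72.62769947] end 227 [-4.73366542e-03 -1.01186986e+02] [-108.56982588  -92.62579175] z 58.54195731268486
  yaw -7.21843467433911 -7.571217024212118 corner [ 590.41326015 -391.0504837 ]
  block top (array([ 577.9, -297. ]), array([130.2,  52.4]), 81.7, 182, np.float64(41.6))
```

View pics/s5.png

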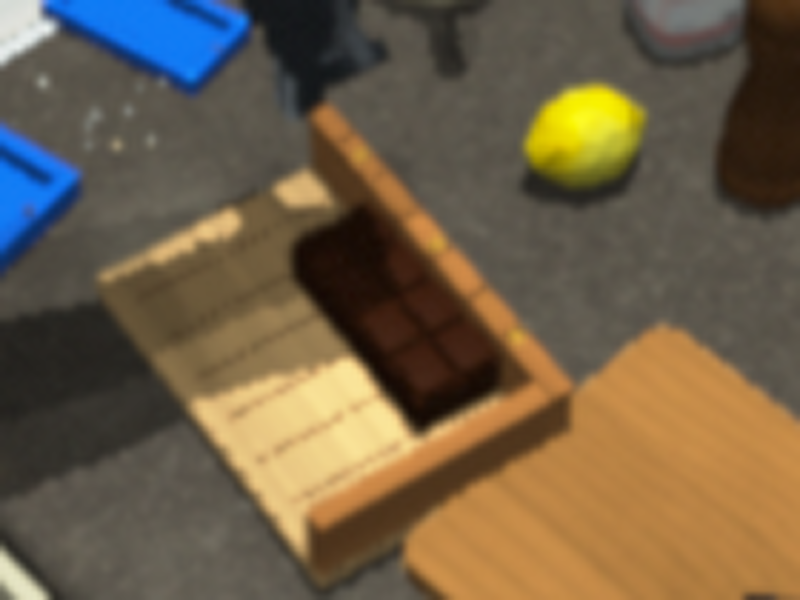

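The block lies along the long fence with a gap to the end stop; its near end runs from about (420,425) to (500,380). I descend behind the free end and push.

```bash
python3 -m inch '{"translation":[[0,0,-0.7],[0,0,-0.8],[0,0,-0.8],[0,0,-0.8],[0,0,-0.4],[0,0,-0.2],[0,0,0],[0,0,0]],"delta_rot":[[0,0,0],[0,0,0],[0,0,0],[0,0,0],[0,0,0],[0,0,0],[0,0,0],[0,0,0]],"jaw":[-1,-1,-1,-1,-1,-1,-1,-1]}'
python3 -m inch '{"translation":[[-0.02,-0.16,0],[-0.02,-0.16,0],[-0.01,-0.08,0],[-0.01,-0.08,0],[-0.01,-0.08,0],[-0.01,-0.08,0],[0,0,0]],"delta_rot":[[0,0,0],[0,0,0],[0,0,0],[0,0,0],[0,0,0],[0,0,0],[0,0,0]],"jaw":[-1,-1,-1,-1,-1,-1,-1]}'
```

```text
clock: 18.62
ee_pos: [0.5869, -0.216, 0.0387]
ee_rot: [0.063, 0.998, -0.0, 0.0]
force: [-0.1, -0.1, -0.1]
gripper_width: 0.0
gripper_force: 0.0
clock: 19.2
ee_pos: [0.5856, -0.2309, 0.0393]
ee_rot: [0.063, 0.998, 0.001, 0.001]
force: [1.0, 3.9, 3.4]
gripper_width: -0.0001
gripper_force: 2.3
```

```bash
python3 -m inch '{"translation":[[-0.01,-0.08,0],[-0.01,-0.08,0],[-0.01,-0.08,0],[-0.01,-0.08,0],[-0.01,-0.08,0],[-0.01,-0.08,0],[-0.01,-0.08,0],[0,0,0]],"delta_rot":[[0,0,0],[0,0,0],[0,0,0],[0,0,0],[0,0,0],[0,0,0],[0,0,0],[0,0,0]],"jaw":[-1,-1,-1,-1,-1,-1,-1,-1]}'
python3 st.py
python3 - <<'E'
from h import *
p=imaging.grab_frame("scene");cv2.imwrite("pics/s6.png",cv2.resize(p["frame"][180:285,220:360],(800,600),interpolation=cv2.INTER_CUBIC))
E
```

```text
clock: 19.87
ee_pos: [0.5835, -0.2451, 0.0388]
ee_rot: [0.063, 0.998, 0.0, 0.001]
force: [1.5, 4.1, 3.5]
gripper_width: -0.0002
gripper_force: 2.2
t 19.87 p [ 583.5 -245.1   38.8] yawY 82.81 tilt [0.0004 0.0008] F [1.5 4.1 3.5] w -0.2 gf 2.2 tips 0.014 j [-0.4   0.65  0.08  1.    0.   -0.27]
```

View pics/s6.png

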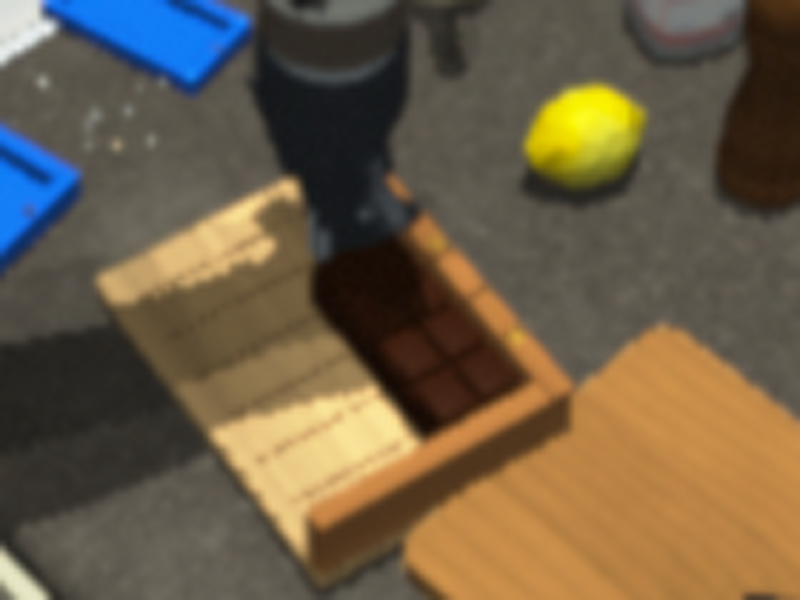

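The block is now nearly at the end stop, its near end meeting the stop's edge at about (430,435) to (525,385). I go on in 1 mm steps.

```bash
python3 -m inch '{"translation":[[-0.01,-0.08,0],[-0.01,-0.04,0],[0,0,0]],"delta_rot":[[0,0,0],[0,0,0],[0,0,0]],"jaw":[-1,-1,-1]}'| grep -E 'pos|force:'
python3 -m inch '{"translation":[[0,-0.04,0],[0,0,0]],"delta_rot":[[0,0,0],[0,0,0]],"jaw":[-1,-1]}'| grep -E 'pos|force:'
python3 -m inch '{"translation":[[0,-0.04,0],[0,0,0]],"delta_rot":[[0,0,0],[0,0,0]],"jaw":[-1,-1]}'| grep -E 'pos|force:'
```

```text
ee_pos: [0.5827, -0.2482, 0.0384]
force: [0.7, 3.8, 2.7]
gripper_force: 2.4
ee_pos: [0.5825, -0.2493, 0.0382]
force: [0.8, 4.0, 5.2]
gripper_force: 2.4
ee_pos: [0.5823, -0.2504, 0.0382]
force: [1.9, 5.2, 4.0]
gripper_force: 2.4
```

```bash
python3 -m inch '{"translation":[[0,-0.04,0],[0,0,0]],"delta_rot":[[0,0,0],[0,0,0]],"jaw":[-1,-1]}'| grep -E 'pos|force:'
python3 -m inch '{"translation":[[0,-0.04,0],[0,0,0]],"delta_rot":[[0,0,0],[0,0,0]],"jaw":[-1,-1]}'| grep -E 'pos|force:'
python3 -m inch '{"translation":[[0,-0.04,0],[0,0,0]],"delta_rot":[[0,0,0],[0,0,0]],"jaw":[-1,-1]}'| grep -E 'pos|force:'
```

```text
ee_pos: [0.5823, -0.2514, 0.0381]
force: [0.4, 5.4, 4.2]
gripper_force: 2.4
ee_pos: [0.5822, -0.2524, 0.038]
force: [0.6, 5.0, 3.8]
gripper_force: 2.3
ee_pos: [0.5822, -0.2529, 0.038]
force: [1.2, 6.2, 5.3]
gripper_force: 3.2
```

```bash
python3 -m inch '{"translation":[[0,-0.04,0],[0,0,0]],"delta_rot":[[0,0,0],[0,0,0]],"jaw":[-1,-1]}'| grep -E 'pos|force:'
python3 -m inch '{"translation":[[0,-0.04,0],[0,0,0],[0,0,0]],"delta_rot":[[0,0,0],[0,0,0],[0,0,0]],"jaw":[-1,-1,-1]}'| grep -E 'pos|force:'
```

```text
ee_pos: [0.5822, -0.253, 0.038]
force: [-0.2, 8.4, 5.5]
gripper_force: 4.3
ee_pos: [0.5822, -0.253, 0.0381]
force: [0.2, 9.8, 6.6]
gripper_force: 5.4
```

Seated against the end stop: travel stopped at y = -253. Last comes a centred nudge onto the long fence to square it.

```bash
python3 -m inch '{"translation":[[0,0.2,0],[0,0.2,0],[0,0,0.4],[0,0,0.8],[0,0,0.8],[0,0,0.8],[0,0,0.8],[0,0,0.1],[-0.4,-0.5,0],[-0.5,-0.7,0],[-0.5,-0.7,0],[-0.5,-0.7,0],[-0.4,-0.5,0],[0,0,0],[0,0,0]],"delta_rot":[[0,0,0],[0,0,0],[0,0,0],[0,0,0],[0,0,0],[0,0,0],[0,0,0],[0,0,0],[0,0,0],[0,0,0],[0,0,0],[0,0,0],[0,0,0],[0,0,0],[0,0,0]],"jaw":[-1,-1,-1,-1,-1,-1,-1,-1,-1,-1,-1,-1,-1,-1,-1]}'| grep -E 'pos|force:'
python3 -m inch '{"translation":[[0,0,-0.7],[0,0,-0.8],[0,0,-0.8],[0,0,-0.8],[0,0,-0.4],[0,0,-0.2],[0,0,0],[0,0,0],[0.08,-0.01,0],[0.08,-0.01,0],[0.08,-0.01,0],[0.08,-0.01,0],[0,0,0]],"delta_rot":[[0,0,0],[0,0,0],[0,0,0],[0,0,0],[0,0,0],[0,0,0],[0,0,0],[0,0,0],[0,0,0],[0,0,0],[0,0,0],[0,0,0],[0,0,0]],"jaw":[-1,-1,-1,-1,-1,-1,-1,-1,-1,-1,-1,-1,-1]}'| grep -E 'pos|force:'
```

```text
ee_pos: [0.5229, -0.3242, 0.1292]
force: [-0.3, 0.5, 0.5]
gripper_force: 0.0
ee_pos: [0.5336, -0.3243, 0.0386]
force: [-0.1, 0.7, -0.8]
gripper_force: 0.0
```

```bash
python3 -m inch '{"translation":[[0.08,-0.01,0],[0.08,-0.01,0],[0,0,0]],"delta_rot":[[0,0,0],[0,0,0],[0,0,0]],"jaw":[-1,-1,-1]}'| grep -E 'pos|force:'
python3 -m inch '{"translation":[[0.04,0,0],[0,0,0]],"delta_rot":[[0,0,0],[0,0,0]],"jaw":[-1,-1]}'| grep -E 'pos|force:'
python3 -m inch '{"translation":[[0.04,0,0],[0,0,0]],"delta_rot":[[0,0,0],[0,0,0]],"jaw":[-1,-1]}'| grep -E 'pos|force:'
```

```text
ee_pos: [0.5372, -0.3246, 0.0381]
force: [-0.5, -0.5, -0.4]
gripper_force: 0.0
ee_pos: [0.5379, -0.3245, 0.038]
force: [-0.7, 0.4, 0.2]
gripper_force: 0.0
ee_pos: [0.5385, -0.3244, 0.038]
force: [-1.9, 1.0, 0.1]
gripper_force: 0.4
```

```bash
python3 -m inch '{"translation":[[0.04,0,0],[0,0,0]],"delta_rot":[[0,0,0],[0,0,0]],"jaw":[-1,-1]}'| grep -E 'pos|force:'
python3 -m inch '{"translation":[[0.04,0,0],[0,0,0]],"delta_rot":[[0,0,0],[0,0,0]],"jaw":[-1,-1]}'| grep -E 'pos|force:'
python3 -m inch '{"translation":[[0.04,0,0],[0,0,0]],"delta_rot":[[0,0,0],[0,0,0]],"jaw":[-1,-1]}'| grep -E 'pos|force:'
```

```text
ee_pos: [0.5385, -0.3244, 0.0379]
force: [-4.2, 1.0, 2.0]
gripper_force: 2.3
ee_pos: [0.5387, -0.3243, 0.0379]
force: [-7.3, 1.3, 5.0]
gripper_force: 3.5
ee_pos: [0.5387, -0.3243, 0.0379]
force: [-9.0, 0.0, 6.3]
gripper_force: 4.7
```

```bash
python3 -m inch '{"translation":[[-0.2,0,0],[-0.2,0,0],[0,0,0.4],[0,0,0.8],[0,0,0.8],[0,0,0.8],[0,0,0.8],[0,0,0.6],[-0.4,0.8,0],[-0.4,0.8,0],[-0.4,0.8,0],[-0.4,0.8,0],[-0.4,0.8,0],[-0.4,0.8,0],[-0.4,0.8,0],[-0.4,0.8,0],[0,0.8,0],[0,0.8,0],[0,0,0],[0,0,0]],"delta_rot":[[0,0,0],[0,0,0],[0,0,0],[0,0,0],[0,0,0],[0,0,0],[0,0,0],[0,0,0],[0,0,0],[0,0,0],[0,0,0],[0,0,0],[0,0,0],[0,0,0],[0,0,0],[0,0,0],[0,0,0],[0,0,0],[0,0,0],[0,0,0]],"jaw":[-1,-1,-1,-1,-1,-1,-1,-1,-1,-1,-1,-1,-1,-1,-1,-1,-1,-1,-1,-1]}'| grep -E 'pos|force:'
python3 - <<'E'
from fence import *
fence("top");fence("scene")
p=imaging.grab_frame("scene");w=pts(p)
for t in("lemon","mandarin","tumbler","brush","tin"):
    o=finder.outline_of(p,t)
    if o: print(t,rect(w,o[0]["pixels"],-.01,.2))
cv2.imwrite("pics/s7.png",cv2.resize(p["frame"][180:285,220:360],(800,600),interpolation=cv2.INTER_CUBIC))
E
python3 st.py
```

```text
ee_pos: [0.4526, -0.124, 0.1441]
force: [0.8, -0.3, 0.4]
gripper_force: 0.0
top long 363 [-4.60147626e-05  6.73239528e+01] [60.44826785 74.43728663] end 235 [ 4.12006509e-04 -9.91150417e+01] [-105.8680746   -92.36194361] z 58.37585590398242
  yaw -7.297363548310292 -7.2763937672485195 corner [ 593.13779325 -389.00932167]
scene long 270 [-6.09002595e-04  6.44804393e+01] [57.51901254 72.94590831] end 215 [ 8.82153297e-03 -1.00572684e+02] [-107.8173218   -92.67157881] z 59.00731491278233
  yaw -7.265106725913639 -6.794576502239193 corner [ 590.24546299 -389.62170487]
  block top (array([ 572., -323.]), array([102.3,  47.2]), 82.8, 103, np.float64(42.3))
lemon (array([ 737.3, -280.4]), array([40.9, 73.1]), 61.2, 264, np.float64(39.8))
mandarin (array([ 424.8, -476.5]), array([46.5, 51.1]), 5.8, 319, np.float64(40.9))
tumbler (array([775.2,  28. ]), array([73.1, 72.9]), 11.6, 645, np.float64(64.5))
brush (array([436.5, 261.9]), array([66.3, 84.7]), 67.3, 301, np.float64(20.4))
tin (array([ 459.6, -601.6]), array([86.6, 85.1]), 31.6, 1043, np.float64(36.1))
t 27.0 p [ 451.7 -124.9  142.9] yawY 82.73 tilt [ 0.     -0.0001] F [ 0.2 -0.1 -0.6] w -0.4 gf 0.0 tips 0.014 j [-0.27  0.25 -0.26  1.06 -0.   -0.14]
```

View pics/s7.png

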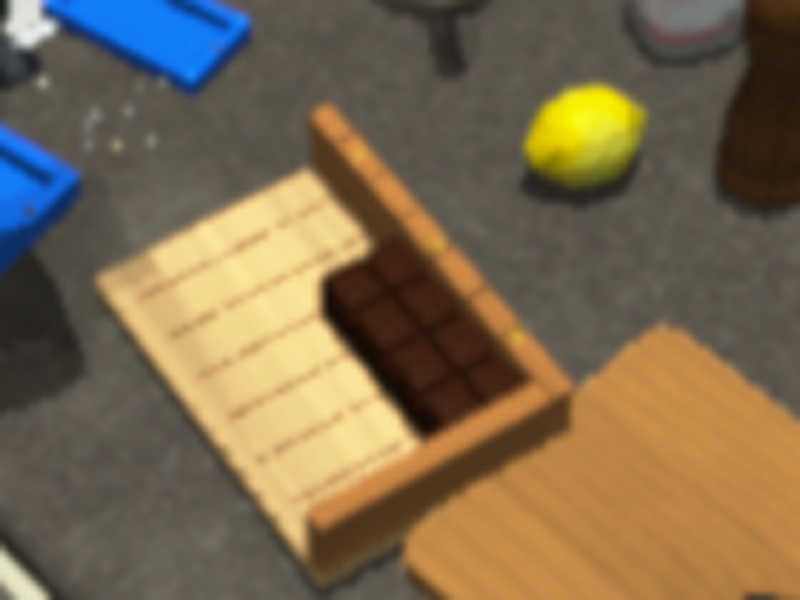

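The block sits square in the corner, right way up, from (325,290) to (530,385) in the crop. The bystanders are unmoved and the robot is clear.

```bash
python3 -c "
from workcell import robot
print(robot.finish_job())"
```

```text
the job is handed in; nothing more can be done
None
```

The chocolate block is out of its mould and lying right way up on the portioning board, pushed against the long fence and the end stop until it would move no further, then released; the job was handed in at about 27 s on the robot's clock, with the other things where they were.

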